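# Seat the keyed drive spindle of an orbital shaker

## Task

The orbital shaker is open for service and needs its drive spindle: pick the spindle with a single key out of the pocket tray, enter its round tip in the pulley hub on top of the shaker, and turn it under light pressure until the key slips into the keyway, without forcing it. Keep pushing down against the preload spring until the spindle's shoulder sits on the hub, and finish like that, still gripping the spindle and pressing it fully home so that I can tighten the set screw. Leave the other two spindles in their pockets and do not knock the things on the bench about.

Things in the scene. Friction and masses are not known exactly. Their poses are not given: they have to be found in the camera images.
- spindle_head (a point): Centre of the head of the steel spindle with ONE key (85 mm long, 0.12 kg, loose), upright in one of the tray's three round pockets (which one varies). z: up the spindle; its key points to -x. The head is 44 mm high, 24 mm wide along y, with two flats 12 mm apart facing +x and -x: grip it by the flats. This point is on the axis, 56 mm above the tip; an 8 mm stud on top ends 29 mm above it.
- spindle_shoulder (a point): Point on the one-key spindle's axis at the underside of its head (the shoulder), 34 mm above the tip, 22 mm below spindle_head; same axes. The key lies just below: 5 mm wide, 18 mm long (16 to 34 mm above the tip), reaching 12 mm from the axis to -x, so from above it juts out 6 mm beyond the flat.
- spindle_tip (a point): Lower end of the one-key spindle, on its axis; same axes. Below the head the shaft is round, 14 mm in diameter, 34 mm long; its first 4 mm taper to 8 mm.
- hub_mouth (a point): Centre of the bore in the flat top face of the pulley's hub, 97.5 mm above the bench. z: up the bore; the keyway points to -x. Hub: aluminium boss 40 mm across on a toothed pulley 63 mm across. Bore 15.2 mm in diameter, with one keyway 6.5 mm wide reaching 13.5 mm from the axis, open at the top. The pulley turns stiffly (0.2 N m), so it stays put while a key slides over its face.
- pulley: The toothed pulley with its hub on the shaker's axis, turning with the keyway; origin on the axis 44 mm below hub_mouth, same axes. Do not press the spindle on it with more than 50 N.
- preload_spring (a joint): How far the spring cap in the bore is pressed down, in m: 0 free (cap 24 mm below the mouth), 0.010 with the spindle home (shoulder on the hub's face, tip 34 mm down). Pushes back 4.5 N at 0 and 9 N at 0.010; lifts a released spindle by 10 mm. Before that the key meets the face with the tip 16 mm down, and drops in only within about 8 degrees of the keyway.
- shaker_base: White shaker base, 180 (x) by 190 (y) mm, its cover 52 mm above the bench, fixed; its platform is off. Origin under its centre, below the bore; the control panel faces its -x. Four posts, tops 79 mm above the bench, stand 62 mm (x) and 67 mm (y) from the centre.
- parts_tray: Grey pocket tray, 100 (x) by 204 (y) by 20 mm, fixed, origin under its centre. Three round pockets, 15.5 mm wide, 14 mm deep, at x = -22 mm and y = -62, 0, +62 mm of its frame, each with a spindle standing tip down (tip 6 mm above the bench, key 2 mm above the tray's top). Behind them two oblong pockets with small spares.
- spindle_plain: The spindle without a key, of otherwise the same shape, in another pocket; origin at its tip, z up. Leave in its pocket.
- spindle_twin: The spindle with two opposite keys, of otherwise the same shape, in another pocket; origin at its tip, z up. Leave in its pocket.
- screwdriver: Red-handled screwdriver, 25x187x22 mm, lying on the bench in front of the shaker; leave alone. Origin under its centre.
- timer: White timer, 65x65x18 mm, lying on the bench to the right of the tray; leave alone. Origin under its centre.
- calculator: Black pocket calculator, 122x70x14 mm, lying to the right of the tray; leave alone. Origin under its centre.
- petri_stack: Stack of three shallow dishes, 92 mm across, 40 mm high, behind the tray; leave alone. Origin under its centre.
- label_roll: White roll of labels standing on end, 60 mm across, 50 mm high, at the back between tray and shaker; leave alone. Origin under its centre.
- beaker_250: Glass beaker, 72 mm across, 95 mm high, to the left of the shaker, near the front edge; leave alone. Origin under its centre.
- wash_bottle: Squeeze wash bottle with bent spout, 67x94x180 mm, behind the shaker to the left; leave alone. Origin under its centre.
Things that resemble listed ones, but are neither listed nor needed, are in the scene too. Leave any green or pink look-alike of the part that bears spindle_head alone.

How it is judged:
By the outcome, as a careful person would: the job done as asked, in the order asked, and still so for the second after the job is handed in, while the arm keeps its last pose, push and grip.
It also fails if it takes over 45 s, if anything falls off the work surface, if the arm or the gripper's body presses on something with over 40 N, if the wrist force passes 120 N, or if a joint passes its speed limit or range.

## Robot

A 6-joint arm with a two-finger parallel gripper is mounted at the origin on a cart in front of the work surface, level with it; the furniture and walls round the work are solid. World frame = base frame: x ahead of the robot, y to its left, z up, the work surface at z = 0. Lengths are in m, angles in rad, forces in N, time in s.
With the tool pointing down it reaches from about 0.35 to 0.775 m from the base axis. Payload 5.5 kg.
Tool frame: the origin (TCP) lies on the centre line of the jaws, within the pads' length; the fingertips stand 11 mm ahead of it and the grasp point (between the pads) lies 8 mm behind it (env.tip_extent is the distance from the TCP to the fingertips, in m); z points along the fingers, y is the line along which they close (so a half turn about z gives the same grasp; the last joint's range is limited). The gripper opens to 85 mm and grips with 20 to 120 N. Pads are 22 mm wide; open, the fingers measure 114 mm over their backs; the gripper's body (76 mm by 85 mm) begins 54 mm behind the grasp point. The pads swing forward as they close: fully open they stand 13 mm farther back than shut.
Start: joints at [-1.48, 0.313, 0.046, 1.304, 0, 1.431], TCP at [0.132, -0.56, 0.242] pointing down, gripper open.
Joint ranges: [-2.76, 2.76], [-0.86, 1.69], [-1.03, 1.26], [-2.2, 2.34], [-1.47, 1.5], [-3.14, 3.14]. Speed limits (rad/s): [2.57, 2.57, 3.14, 3.14, 3.14, 3.14].

## Interface

Orientations are given as a unit quaternion [w, x, y, z].
In Python, from workcell import env gives the robot as it stands.
- The arm moves only by the shell command python3 -m jog 'ROWS' [FORCE]. ROWS is JSON, a list of rows, each a list of 5 numbers: the gripper's target within -1 to 1 (shut at 1, half-way at 0, fully open at -1), then the shift along the tool's x, y, z in m, then the turn about the tool's z in degrees. In form: [[fingers, tx, ty, tz, turn], ...]. A call has 1 to 5 rows; each row shifts and turns the commanded pose from where the row before left it, along the tool's axes as they then stand; what a row does not reach is not made up. A row lasts 1/12 s, in which the tool goes at most 41.7 mm and 7.16 degrees, less where a joint would pass 70% of its speed; a pose out of reach is approached as far as the arm can. A call is refused whole if a number of a shift passes 0.0417 or a number of a turn 7.16, either way. A call with a gripper value outside its range is refused whole. The fingers move at their own pace and stop on an object; FORCE is the grip in N (left out, the last holds). Time passes only in rows, so rows that do not move let the fingers close. It gives the time, the measured TCP pose, the force, the opening and the grip force at its end, in the units of the state.
- env.get_state(): the state, without advancing time (a new reading comes with each control period).
- env.read_camera(name): name is "scene" or "side" or "wrist"; returns a dict with "img" (480x640x3 uint8, red, green, blue), "fov_y" (degrees; the focal length in pixels is half the picture's height over the tangent of half this angle, whatever the lens; pixels are square), "cx", "cy" (the principal point, pixels), "T" (4x4, takes a point from camera to world coordinates). Camera axes: x right, y up, looking along -z (the intrinsics and any distortion apply to the point x, -y, -z); pixel columns grow to the right and rows downward; lengths in m; the calibration is good to about 2 mm. A picture is of the moment at which its call begins. There is no depth.
- env.hand_in(): hands the job in; it is judged then, once.
The state is a dict: "clock": time; "joint_pos": joint angles; "qvel": joint speeds; "tau": joint torques, N m; "tcp_pos": TCP position; "orientation": TCP orientation; "wrist_force": force on the tool from outside, world axes, zero at the start; "ft_torque": the same for the moment, N m; "finger_gap": finger opening in m; "grip_force": force on a finger pad.
Only numpy, scipy, OpenCV 4.12 (cv2) and the standard library are available. Lean on these libraries where they do the work, as an engineer would, in place of code of your own. Each camera call takes 0.05 s, during which the arm holds its last target. There are 200 camera calls.

## Working session

There is one attempt and no reset: what is moved stays moved. The work goes in short steps, Python scripts to look and compute and a shell command to move; the robot and the scene stay as the last step left them, time stands still between calls to the robot, and variables do not carry over. Pictures are saved under pics/ and viewed, at most 11 in all, crops included, and the job is handed in when it is done.

```bash
ls; mkdir -p pics; cat > h.py <<'E'
import numpy as np, cv2
from workcell import env
def snap(name,fn):
    c=env.read_camera(name); cv2.imwrite(fn,cv2.cvtColor(c["img"],cv2.COLOR_RGB2BGR)); np.savez(fn+'.npz',**{k:c[k] for k in c if not isinstance(c[k],dict)}); return c
def K(c):
    f=240/np.tan(np.radians(float(c["fov_y"]))/2); return f
def pix2z(c,u,v,z):
    f=K(c); d=np.array([(u-c["cx"])/f,-(v-c["cy"])/f,-1]); T=np.array(c["T"]); w=T[:3,:3]@d; o=T[:3,3]
    return o+w*(z-o[2])/w[2]
def proj(c,p):
    T=np.array(c["T"]); q=T[:3,:3].T@(np.array(p)-T[:3,3]); f=K(c); return c["cx"]+f*q[0]/-q[2], c["cy"]-f*q[1]/-q[2]
E
python3 - <<'E'
from h import *
a=snap("scene","pics/s0.png");b=snap("side","pics/d0.png");w=snap("wrist","pics/w0.png")
for c in(a,b,w): print({k:(np.round(c[k],4).tolist() if k!='img' else 0) for k in c})
print(env.get_state())
E
```

```text
pics
{'img': 0, 'fov_y': 53.4249, 'cx': 313.6006, 'cy': 241.8492, 'T': [[0.8984, 0.2039, -0.389, 0.1395], [-0.4389, 0.3835, -0.8126, -0.8599], [-0.0165, 0.9008, 0.434, 0.5648], [0.0, 0.0, 0.0, 1.0]]}
{'img': 0, 'fov_y': 48.6858, 'cx': 317.4099, 'cy': 240.242, 'T': [[-0.9621, 0.1128, -0.2482, 0.2511], [-0.2726, -0.381, 0.8835, 1.0359], [0.0051, 0.9177, 0.3973, 0.5268], [0.0, 0.0, 0.0, 1.0]]}
{'img': 0, 'fov_y': 70.0319, 'cx': 319.7837, 'cy': 239.0474, 'T': [[0.2288, 0.9257, 0.3013, 0.2084], [-0.9735, 0.2182, 0.0689, -0.542], [-0.002, -0.3091, 0.951, 0.3731], [0.0, 0.0, 0.0, 1.0]]}
{'clock': 0.15, 'joint_pos': array([-1.47960578e+00,  3.13857553e-01,  4.52196187e-02,  1.30358260e+00,
       -3.45882808e-05,  1.43117194e+00]), 'qvel': array([ 0.00039668, -0.00144158,  0.00282818,  0.00201948, -0.00012826,
        0.00138185]), 'tau': array([ 2.23759729e-03, -4.81063843e+01,  2.98816699e+01,  1.40226664e-02,
       -9.40205268e-05,  1.15620742e-05]), 'tcp_pos': array([ 0.13147632, -0.55938599,  0.24158851]), 'orientation': array([-7.12315051e-04,  9.93347693e-01,  1.15151436e-01, -4.57574051e-08]), 'wrist_force': array([ 0.05829765,  0.7218606 , -1.17860275]), 'ft_torque': array([ 0.00830313, -0.01197656, -0.01475802]), 'grip_force': 0.0, 'finger_gap': 0.08553679854008978}
```

View pics/s0.png

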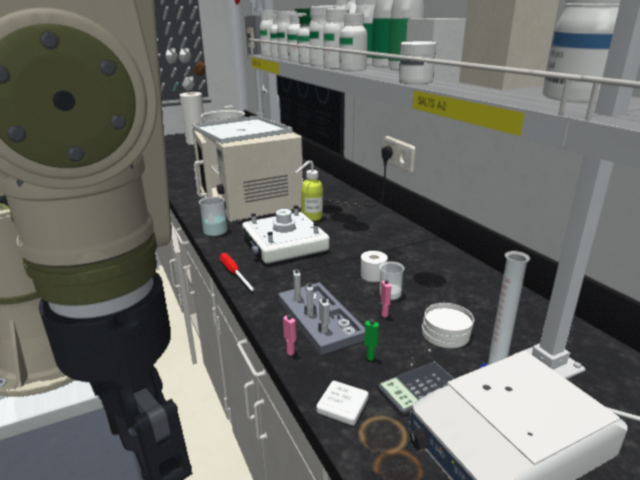

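View pics/d0.png

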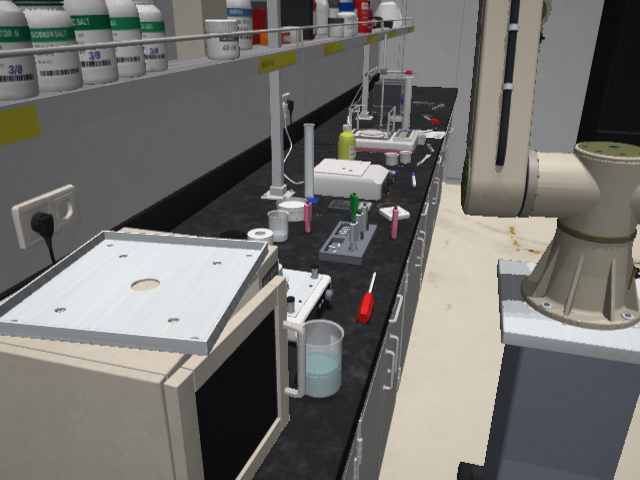

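The scene view shows three steel spindles in the tray, with stud tops near (297,271), (310,286) and (325,300). The hub is at (284,212). Green and pink look-alikes stand around the tray. The next step is an enlarged crop to tell the spindles apart.

```bash
python3 - <<'E'
from h import *
a=dict(np.load("pics/s0.png.npz"))
for n,u,v,z in [("s1",297,271,.091),("s2",310,286,.091),("s3",325,300,.091),("hub",284,212,.0975)]: print(n,pix2z(a,u,v,z).round(4))
im=cv2.imread("pics/s0.png"); d=cv2.imread("pics/d0.png")
A=cv2.resize(im[255:355,270:370],(400,400),interpolation=cv2.INTER_CUBIC)
B=cv2.resize(im[195:265,235:335],(400,280),interpolation=cv2.INTER_CUBIC)
C=cv2.resize(d[185:270,310:410],(400,340),interpolation=cv2.INTER_CUBIC)
o=np.zeros((600,800,3),np.uint8); o[:400,:400]=A; o[:280,400:]=B; o[280:600,400:]=C[:320]
cv2.imwrite("pics/c1.png",o)
E
```

```text
s1 [ 0.4744 -0.0796  0.091 ]
s2 [ 0.4724 -0.145   0.091 ]
s3 [ 0.4753 -0.2023  0.091 ]
hub [0.5689 0.212  0.0975]
```

View pics/c1.png

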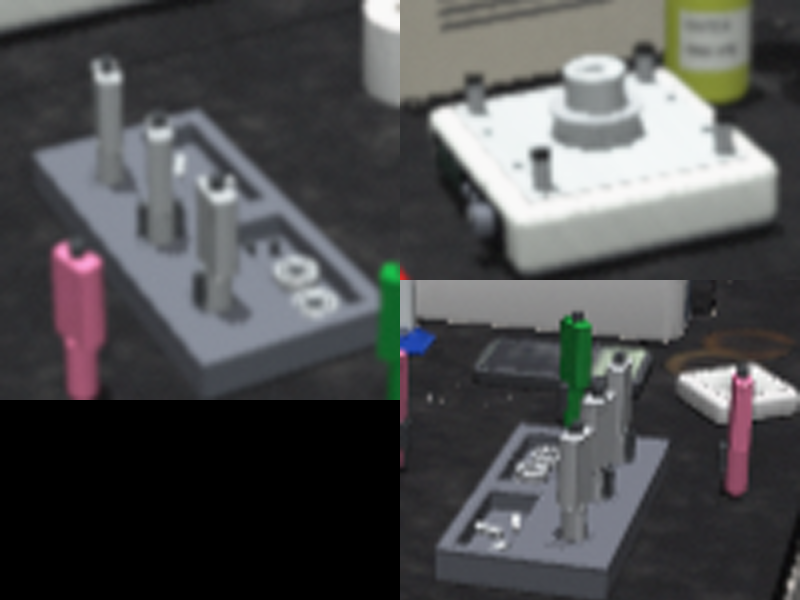

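The left spindle, stud (297,271), shows no key and is the plain one. The middle one, (310,286), shows a key on both sides and is the twin. The near one, (325,300), shows a single key on the left, so it fits the description, and the green and pink pieces are look-alikes. I'll move above it and confirm with the wrist camera.

```bash
R='[-1,0.0347,-0.0224,0,0]'
python3 -m jog '[[-1,0.0347,-0.0224,0,0],[-1,0.0347,-0.0224,0,0],[-1,0.0347,-0.0224,0,0],[-1,0.0347,-0.0224,0,0],[-1,0.0347,-0.0224,0,0]]'
python3 -m jog '[[-1,0.0347,-0.0224,0,0],[-1,0.0347,-0.0224,0,0],[-1,0.0347,-0.0224,0,0],[-1,0.0347,-0.0224,0,0],[-1,0.0347,-0.0224,0,0]]'
python3 -m jog '[[-1,0.0347,-0.0224,0,-7],[-1,0.034,-0.0224,0,-7],[-1,0,0,0,-7],[-1,0,0,0,-7],[-1,0,0,0,-7]]'
python3 -m jog '[[-1,0,0,0,-7],[-1,0,0,0,-7],[-1,0,0,0,-7],[-1,0,0,0,-7],[-1,0,0,0,-7]]'
python3 -m jog '[[-1,0,0,0,-7],[-1,0,0,0,0]]'
python3 - <<'E'
from h import *
snap("wrist","pics/w1.png"); print(env.get_state()["orientation"],env.get_state()["joint_pos"])
E
```

```text
clock: 0.57
tcp_pos: [0.2756, -0.4095, 0.242]
orientation: [-0.0, 0.993, 0.115, -0.0]
wrist_force: [-0.3, 0.0, -0.1]
finger_gap: 0.0853
grip_force: 0.0
clock: 0.98
tcp_pos: [0.419, -0.2605, 0.2423]
orientation: [0.0, 0.993, 0.115, -0.0]
wrist_force: [0.0, -1.2, 0.9]
finger_gap: 0.0853
grip_force: 0.0
clock: 1.4
tcp_pos: [0.4714, -0.1984, 0.2419]
orientation: [-0.0, 0.911, 0.413, -0.0]
wrist_force: [-0.2, 0.7, -0.2]
finger_gap: 0.0852
grip_force: 0.0
clock: 1.82
tcp_pos: [0.4707, -0.1997, 0.242]
orientation: [-0.0, 0.746, 0.666, -0.0]
wrist_force: [-0.5, -0.8, 0.4]
finger_gap: 0.0857
grip_force: 0.0
clock: 1.98
tcp_pos: [0.4707, -0.1997, 0.242]
orientation: [-0.0, 0.705, 0.71, -0.0]
wrist_force: [-0.5, -0.3, 0.3]
finger_gap: 0.0852
grip_force: 0.0
[-2.43690062e-04  7.06583765e-01  7.07629358e-01 -1.22024867e-04] [-5.58316127e-01  1.90376173e-01 -1.16251965e-01  1.26469791e+00
 -1.28449501e-04  1.01100154e+00]
```

View pics/w1.png

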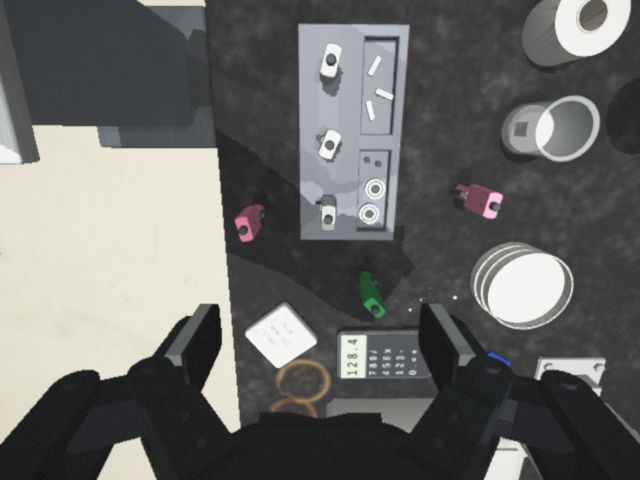

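The wrist view shows the tray with studs at about (330,58), (330,146) and (328,217). The near spindle has a key only on its left side. Next I'll locate it precisely and view it enlarged.

```bash
python3 - <<'E'
from h import *
c=dict(np.load("pics/w1.png.npz")); print(np.round(c["T"],3).tolist())
for u,v,z in [(330,58,.091),(330,146,.091),(328,217,.091),(299,24,.02),(409,24,.02),(301,240,.02),(392,240,.02)]: print(u,v,pix2z(c,u,v,z).round(4))
print(proj(c,[.475,-.2,.091]))
im=cv2.imread("pics/w1.png")
cv2.imwrite("pics/c2.png",cv2.resize(im[25:245,290:400],(400,800),interpolation=cv2.INTER_CUBIC)[200:800])
E
```

```text
[[1.0, -0.007, -0.002, 0.47], [0.007, 0.951, 0.309, -0.121], [-0.0, -0.309, 0.951, 0.374], [0.0, 0.0, 0.0, 1.0]]
330 58 [ 0.477  -0.0718  0.091 ]
330 146 [ 0.478  -0.1347  0.091 ]
328 217 [ 0.4772 -0.193   0.091 ]
299 24 [ 0.4504 -0.0321  0.02  ]
409 24 [ 0.5495 -0.0315  0.02  ]
301 240 [ 0.4501 -0.2371  0.02  ]
392 240 [ 0.549  -0.2364  0.02  ]
(np.float64(325.27940226441797), np.float64(224.8750244586696))
```

View pics/c2.png

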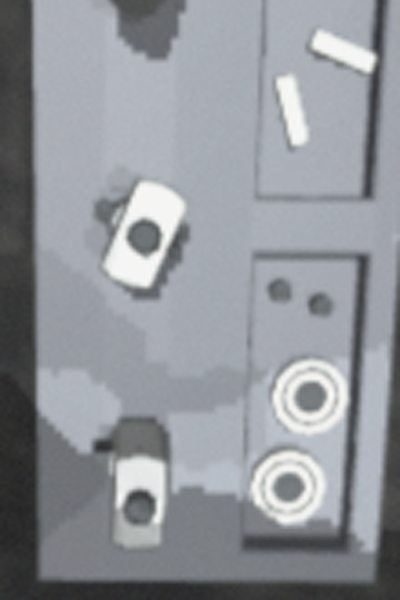

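The near spindle at (328,217) has exactly one key, pointing left (-x), so it is the one meant. The middle spindle shows dark stubs on both sides. The tray is square with the world, and the target axis is about (0.478,-0.195). A pink look-alike stands near x=0.41, so I'll descend half open.

```bash
python3 -m jog '[[0,0.004,0.0073,0,0],[0,0,0,0.02,0],[0,0,0,0.03,0],[0,0,0,0.03,0],[0,0,0,0,0]]'
python3 -c "
from h import *
c=snap('wrist','pics/w2.png');print(proj(c,[.478,-.196,.091]),env.get_state()['finger_gap'])"
```

```text
clock: 2.45
tcp_pos: [0.4753, -0.1936, 0.1569]
orientation: [-0.005, 0.706, 0.708, -0.001]
wrist_force: [0.1, 1.1, -0.3]
finger_gap: 0.043
grip_force: 0.0
(np.float64(325.4830032985515), np.float64(265.5374152125155)) 0.043013434339090974
```

View pics/w2.png

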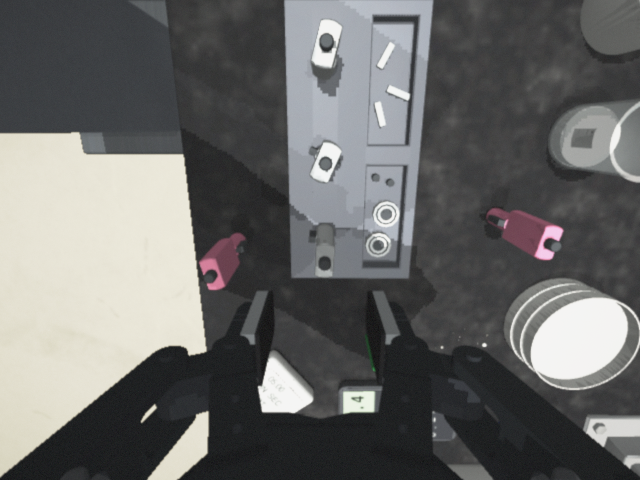

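The stud at (325,263) is within about 2 mm of the prediction and the fingers clear the pink look-alikes. I'll descend and close.

```bash
python3 -m jog '[[0,0,0.0,0.035,0],[0,0,0,0.035,0],[0,0,0,0.022,0],[0,0,0,0,0],[0,0,0,0,0]]'
python3 -m jog '[[0,0,0,0.013,0],[0,0,0,0,0],[0,0,0,0,0]]'
python3 -c "
from h import *
c=snap('wrist','pics/w3.png')
d=snap('scene','pics/s3.png')
for z in (.04,.084,.091):print(proj(c,[.478,-.195,z]))"
```

```text
clock: 2.92
tcp_pos: [0.4786, -0.1959, 0.0712]
orientation: [-0.0, 0.706, 0.708, -0.0]
wrist_force: [0.0, 0.5, 1.4]
finger_gap: 0.0428
grip_force: 0.0
clock: 3.17
tcp_pos: [0.4795, -0.1965, 0.0594]
orientation: [0.001, 0.706, 0.708, 0.0]
wrist_force: [0.7, -0.2, 0.0]
finger_gap: 0.0429
grip_force: 0.0
(np.float64(317.4784180486997), np.float64(293.7661126813278))
(np.float64(317.01768754020213), np.float64(349.2303077061638))
(np.float64(316.914537917183), np.float64(361.6477853907443))
```

View pics/w3.png

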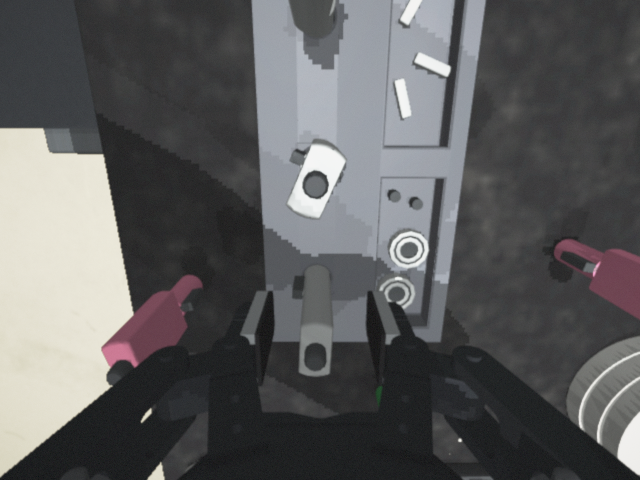

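The spindle is centred between the open pads, with the stud at (317,357) and the key stub at (298,285) below the pads. Small y correction, then close.

```bash
python3 -m jog '[[0,0.0025,-0.0008,0.001,0],[0,0,0,0,0],[1,0,0,0,0],[1,0,0,0,0],[1,0,0,0,0]]' 70
python3 -m jog '[[1,0,0,0,0],[1,0,0,0,0],[1,0,0,0,0],[1,0,0,0,0]]' 70
```

```text
clock: 3.68
tcp_pos: [0.4775, -0.1934, 0.0565]
orientation: [0.0, 0.706, 0.709, -0.0]
wrist_force: [-1.1, 1.4, 2.4]
finger_gap: 0.0113
grip_force: 68.0
clock: 4.02
tcp_pos: [0.4775, -0.1934, 0.0565]
orientation: [0.0, 0.706, 0.708, 0.0]
wrist_force: [-1.3, 0.7, 5.0]
finger_gap: 0.0112
grip_force: 68.1
```

```bash
python3 -m jog '[[1,0,0,-0.015,0],[1,0,0,-0.03,0],[1,0,0,-0.04,0],[1,0,0,-0.04,0],[1,0,0,-0.02,0]]'
python3 -m jog '[[1,0.035,0.01,0,0],[1,0.035,0.01,0,0],[1,0.035,0.01,0,0],[1,0.035,0.01,0,0],[1,0.035,0.01,0,0]]'
python3 -m jog '[[1,0.035,0.01,0,0],[1,0.035,0.01,0,0],[1,0.035,0.01,0,0],[1,0.035,0.01,0,0],[1,0.005,0.002,0,0]]'
python3 -m jog '[[1,0,0,0,0],[1,0,0,0,0],[1,0,0,0,0]]'
python3 -c "
from h import *
c=snap('wrist','pics/w4.png')
s=env.get_state();print(s['joint_pos'],s['wrist_force'],s['tcp_pos'],np.round(c['T'],4).tolist())"
```

```text
clock: 4.43
tcp_pos: [0.4786, -0.194, 0.2054]
orientation: [0.002, 0.706, 0.708, 0.001]
wrist_force: [1.7, -0.4, -0.9]
finger_gap: 0.0114
grip_force: 69.7
clock: 4.85
tcp_pos: [0.5266, -0.0166, 0.2008]
orientation: [-0.0, 0.706, 0.708, -0.0]
wrist_force: [0.8, 0.1, -0.8]
finger_gap: 0.0113
grip_force: 69.7
clock: 5.27
tcp_pos: [0.5688, 0.1321, 0.2004]
orientation: [-0.001, 0.704, 0.71, 0.001]
wrist_force: [-0.4, 0.1, 0.2]
finger_gap: 0.0111
grip_force: 69.7
clock: 5.52
tcp_pos: [0.5676, 0.126, 0.2008]
orientation: [-0.0, 0.706, 0.708, -0.001]
wrist_force: [-0.2, -0.5, -2.0]
finger_gap: 0.011
grip_force: 69.7
[ 8.00973878e-02  3.40724686e-01 -1.67451894e-02  1.21422624e+00
 -4.39368152e-04  1.64863258e+00] [-0.0426284  -0.00097911 -0.57770628] [0.56771162 0.12569955 0.20099214] [[1.0, -0.0032, -0.0001, 0.5671], [0.003, 0.9508, 0.3099, 0.2049], [-0.0009, -0.3099, 0.9508, 0.3323], [0.0, 0.0, 0.0, 1.0]]
```

View pics/w4.png

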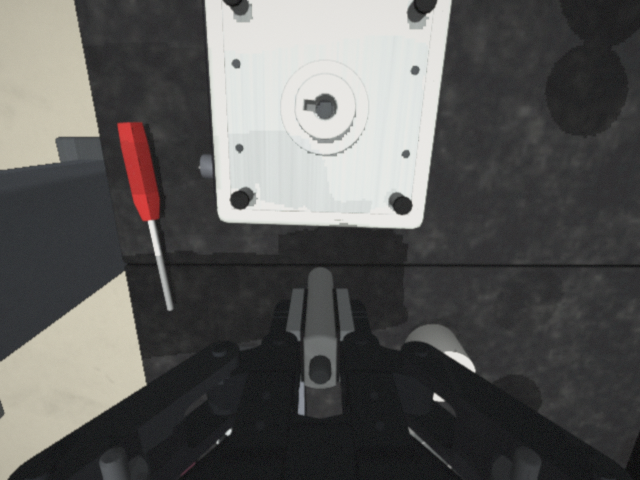

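The hub bore is at (325,106) with the keyway pointing left (-x), at about (305,105). The held spindle points down, tip near (320,270), and the space above the hub is clear. Next come precise fits.

```bash
python3 - <<'E'
from h import *
c=dict(np.load("pics/w4.png.npz")); t=np.array([.5677,.1257,.201])
print("proj tip",proj(c,t-[0,0,.0505]),"stud",proj(c,t+[0,0,.0345]))
g=cv2.cvtColor(c["img"],cv2.COLOR_RGB2GRAY)
sub=g[90:122,295:340]; m=(sub<115).astype(np.uint8); n,l,st,ce=cv2.connectedComponentsWithStats(m)
print(st[1:],ce[1:]); 
for r in sub[4:28:1,4:42]: print(' '.join('%3d'%x for x in r[::1]))
# hub-face ellipse
for z,(x0,x1,y0,y1) in {.0975:(294,357,75,140)}.items():
    print(pix2z(c,325,106,z))
E
```

```text
proj tip (np.float64(320.64254116478753), np.float64(271.91803596995885)) stud (np.float64(321.0075412050654), np.float64(372.0870841823817))
[[  9   4  33  25 468]] [[28.17094017 15.54487179]]
231 231 231 231 231 231 231 230 231 231 232 231 232 232 232 231 231 231 229 222 203 189 151 122 110 107 108 108 114 122 158 190 214 223 229 231 231 231
231 230 231 232 230 231 231 231 231 231 231 231 231 231 232 230 230 223 215 192 161 143 119  95  82  77  76  78  85  93 112 134 169 194 219 229 231 231
232 231 230 231 231 230 231 232 231 231 231 232 231 231 230 231 223 196 165 138 114  96  82  80  77  76  75  76  77  76  80  93 123 146 189 218 227 230
231 231 231 231 231 230 231 231 230 230 231 231 231 231 231 226 196 144 113  94  82  75  76  76  76  76  76  75  76  74  74  78  83  98 137 176 219 230
231 231 231 230 222 220 221 219 220 226 229 228 229 229 228 217 166 114  87  81  74  77  76  78  74  76  74  75  74  75  75  76  76  78  96 145 208 227
231 231 231 230 208 179 171 167 171 185 191 194 198 203 202 190 149 102  81  79  75  75  73  70  70  70  70  68  75  72  73  74  73  73  85 137 18
[... 2076 characters left out ...]
8  99  99 101  98  99  97  97  96  89  93 104 113 129 199
232 232 232 232 232 232 232 231 232 232 231 232 232 231 226 213 213 200 145 103  97  98  97  97 100  99  97  97  98  97  95  95  95 103 116 154 182 219
232 231 232 232 232 231 231 231 233 232 231 232 232 231 231 223 212 211 161 116 100  98  98  99  98  98  99  97  96  94  92  94 105 115 146 194 220 228
232 231 232 232 232 232 232 232 230 231 231 232 232 232 231 228 218 212 187 172 129  96  95  97  96  98  98  98  99  91  88 103 119 146 188 218 229 231
232 232 232 231 232 233 232 231 232 232 232 231 232 231 232 230 228 219 213 211 159 110  97 100  98  97  93  95  98  98 105 134 160 191 217 229 231 232
[0.57021663 0.21791497 0.0975    ]
```

```bash
cat > fit.py <<'E'
from h import *
import sys
from scipy.optimize import minimize
c=dict(np.load(sys.argv[1])); x0,y0=map(float,sys.argv[2:4]); N=320; s=1e-4
ax=(np.arange(N)-N/2)*s; X,Y=np.meshgrid(x0+ax,y0-ax)
P=np.array([proj(c,[x,y,.0975]) for x,y in zip(X.ravel(),Y.ravel())]).reshape(N,N,2).astype(np.float32)
g=cv2.remap(cv2.cvtColor(c["img"],cv2.COLOR_RGB2GRAY),P[...,0],P[...,1],cv2.INTER_CUBIC).astype(float)
g=np.minimum(g,231)/231
def model(p):
    x,y,a,d,m=p; dx=X-x; dy=Y-y; u=-(dx*np.cos(a)+dy*np.sin(a)); v=-dx*np.sin(a)+dy*np.cos(a)
    sd=np.minimum(np.hypot(dx,dy)-.0076, np.maximum(np.maximum(u-.0135,-u),abs(v)-.00325))
    return d+(m-d)/(1+np.exp(-sd/.00025))
best=min((minimize(lambda p:((model(p)-g)**2*(np.hypot(X-x0,Y-y0)<.016)).mean(),[x0,y0,a,.4,1.],method="Nelder-Mead",options=dict(initial_simplex=None,maxiter=2000,xatol=1e-6,fatol=1e-9)) for a in (-.2,0,.2)),key=lambda r:r.fun)
print(best.x[:2].round(5),"keyway yaw deg",np.degrees(best.x[2]).round(2),best.fun)
E
python3 fit.py pics/w4.png.npz .5702 .2179
```

```text
[0.57009 0.21785] keyway yaw deg -4.66 0.0016427256279653501
```

```bash
python3 - <<'E'
from h import *
c=dict(np.load("pics/w4.png.npz"))
im=cv2.cvtColor(c["img"],cv2.COLOR_RGB2BGR)
cv2.imwrite("pics/c4.png",cv2.resize(im[255:405,250:400],(600,600),interpolation=cv2.INTER_CUBIC))
print(pix2z(c,319,365,.2355), pix2z(c,320,270,.1505))
E
```

```text
[0.56701004 0.12858005 0.2355    ] [0.56732586 0.1268966  0.1505    ]
```

View pics/c4.png

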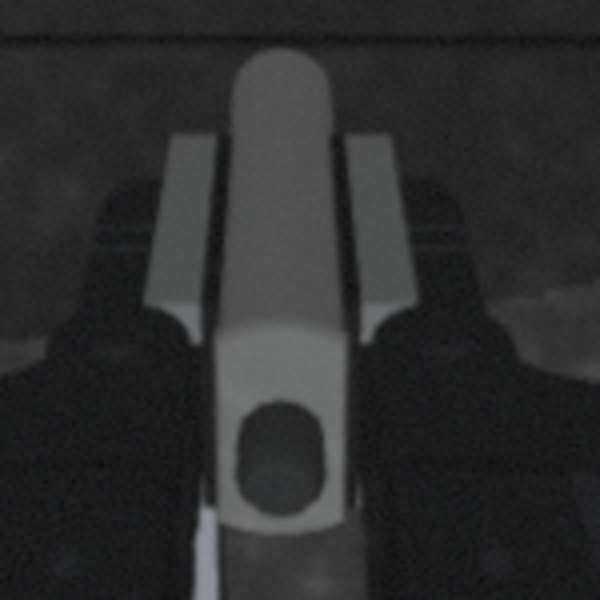

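The crop shows the spindle straight in the pads. The stud's top ellipse centre is at about (320,373), which is the pixel predicted for the TCP axis, so the spindle is centred. I'll move over the hub and turn +4.8° to match the keyway.

```bash
python3 -m jog '[[1,0.035,0.0026,0,0],[1,0.035,0,0,0],[1,0.0223,0,0,0],[1,0,0,0,4.8],[1,0,0,0,0]]'
python3 -m jog '[[1,0,0,0.03,0],[1,0,0,0.01,0],[1,0,0,0,0],[1,0,0,0,0]]'
python3 -c "
from h import *
c=snap('wrist','pics/w5.png');d=snap('scene','pics/s5.png');e=snap('side','pics/d5.png')
print(env.get_state()['tcp_pos'],env.get_state()['orientation'])
A=cv2.imread('pics/w5.png')[200:440,220:420];B=cv2.imread('pics/s5.png')[165:265,230:340];C=cv2.imread('pics/d5.png')[230:330,250:350]
o=np.zeros((600,800,3),np.uint8);o[:480,:400]=cv2.resize(A,(400,480),interpolation=2);o[:364,400:]=cv2.resize(B,(400,364),interpolation=2);o[364:,400:636]=cv2.resize(C,(236,236),interpolation=2);cv2.imwrite('pics/c5.png',o)"
```

```text
clock: 5.98
tcp_pos: [0.5702, 0.2192, 0.2012]
orientation: [0.0, 0.735, 0.678, -0.0]
wrist_force: [-0.1, -0.3, -0.7]
finger_gap: 0.0112
grip_force: 69.7
clock: 6.32
tcp_pos: [0.5696, 0.2179, 0.1606]
orientation: [-0.001, 0.735, 0.678, -0.001]
wrist_force: [-0.3, -0.5, -1.3]
finger_gap: 0.0115
grip_force: 69.7
[0.57114686 0.21889047 0.16249352] [4.75173875e-04 7.34958804e-01 6.78111235e-01 6.95326363e-04]
```

View pics/c5.png

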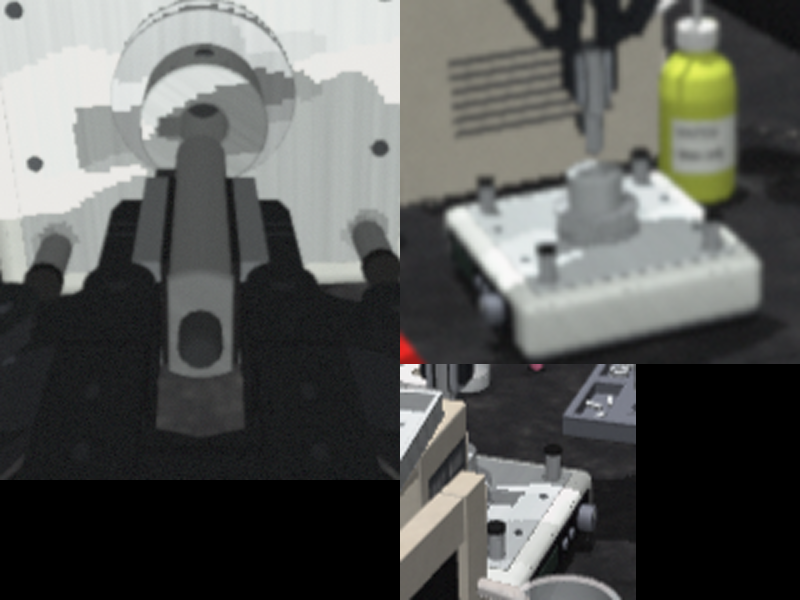

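The tip hangs just above the bore at crop position (203,145), with the hole's far edge visible behind it, and the alignment looks right. I'll lower gently and watch the force.

```bash
python3 -m jog '[[1,0,0,0.006,0],[1,0,0,0.005,0],[1,0,0,0.003,0],[1,0,0,0,0]]'
python3 -m jog '[[1,0,0,0.003,0],[1,0,0,0.003,0],[1,0,0,0.002,0],[1,0,0,0,0]]'
```

```text
clock: 6.8
tcp_pos: [0.5697, 0.2193, 0.1462]
orientation: [-0.0, 0.735, 0.678, -0.001]
wrist_force: [1.3, -0.6, -0.8]
finger_gap: 0.011
grip_force: 69.7
clock: 7.13
tcp_pos: [0.5702, 0.2195, 0.1387]
orientation: [-0.0, 0.735, 0.678, -0.0]
wrist_force: [-0.3, 1.1, -1.1]
finger_gap: 0.0115
grip_force: 69.6
```

```bash
python3 -m jog '[[1,0,0,0.002,0],[1,0,0,0.002,0],[1,0,0,0.001,0],[1,0,0,0,0]]'
python3 -m jog '[[1,0,0,0.002,0],[1,0,0,0.001,0],[1,0,0,0,0],[1,0,0,0,0]]'
```

```text
clock: 7.47
tcp_pos: [0.5703, 0.2194, 0.134]
orientation: [-0.0, 0.735, 0.678, -0.0]
wrist_force: [0.8, 0.7, -0.9]
finger_gap: 0.0112
grip_force: 69.6
clock: 7.8
tcp_pos: [0.5704, 0.2194, 0.1311]
orientation: [-0.0, 0.735, 0.678, 0.0]
wrist_force: [0.4, 1.4, -2.4]
finger_gap: 0.0113
grip_force: 69.6
```

```bash
python3 -m jog '[[1,0,0,0.001,0],[1,0,0,0.001,0],[1,0,0,0,0],[1,0,0,0,0]]'
python3 -m jog '[[1,0,0,0.001,0],[1,0,0,0.001,0],[1,0,0,0,0],[1,0,0,0,0]]'
```

```text
clock: 8.13
tcp_pos: [0.5704, 0.2194, 0.1292]
orientation: [0.0, 0.735, 0.678, 0.0]
wrist_force: [0.8, 1.2, -1.3]
finger_gap: 0.0115
grip_force: 69.7
clock: 8.47
tcp_pos: [0.5704, 0.2194, 0.1272]
orientation: [-0.0, 0.735, 0.678, 0.0]
wrist_force: [0.7, 2.6, -0.9]
finger_gap: 0.0109
grip_force: 69.7
```

The tip is 21 mm down with no axial force, past the 16 mm where the key would meet the face, so the key is in its keyway. Next I compress the spring.

```bash
python3 -m jog '[[1,0,0,0.002,0],[1,0,0,0.002,0],[1,0,0,0,0],[1,0,0,0,0]]' 110
python3 -m jog '[[1,0,0,0.002,0],[1,0,0,0.002,0],[1,0,0,0.001,0],[1,0,0,0,0],[1,0,0,0,0]]'
```

```text
clock: 8.8
tcp_pos: [0.5705, 0.2194, 0.1235]
orientation: [0.0, 0.735, 0.678, 0.0]
wrist_force: [0.3, 1.2, 2.4]
finger_gap: 0.0104
grip_force: 107.7
clock: 9.22
tcp_pos: [0.5706, 0.2194, 0.1188]
orientation: [0.0, 0.735, 0.678, 0.0]
wrist_force: [-0.7, 1.7, 5.4]
finger_gap: 0.0107
grip_force: 108.1
```

```bash
python3 -m jog '[[1,0,0,0.002,0],[1,0,0,0.001,0],[1,0,0,0,0],[1,0,0,0,0]]'
python3 -m jog '[[1,0,0,0.001,0],[1,0,0,0,0],[1,0,0,0,0]]'
python3 -m jog '[[1,0,0,0.001,0],[1,0,0,0,0],[1,0,0,0,0]]'
```

```text
clock: 9.55
tcp_pos: [0.5706, 0.2194, 0.116]
orientation: [0.0, 0.735, 0.678, 0.0]
wrist_force: [-1.2, 1.8, 6.1]
finger_gap: 0.0104
grip_force: 108.2
clock: 9.8
tcp_pos: [0.5706, 0.2195, 0.1152]
orientation: [0.0, 0.735, 0.678, 0.0]
wrist_force: [-1.8, 1.3, 7.2]
finger_gap: 0.0109
grip_force: 108.3
clock: 10.05
tcp_pos: [0.5706, 0.2195, 0.1143]
orientation: [0.0, 0.735, 0.678, 0.001]
wrist_force: [-0.9, 1.7, 8.7]
finger_gap: 0.011
grip_force: 108.4
```

Continuing until there is a sharp force rise (shoulder contact).

```bash
python3 -m jog '[[1,0,0,0.001,0],[1,0,0,0,0],[1,0,0,0,0]]'
python3 -m jog '[[1,0,0,0.0005,0],[1,0,0,0,0],[1,0,0,0,0]]'
python3 -m jog '[[1,0,0,0.0005,0],[1,0,0,0,0],[1,0,0,0,0]]'
```

```text
clock: 10.3
tcp_pos: [0.5707, 0.2195, 0.1141]
orientation: [0.0, 0.735, 0.678, 0.001]
wrist_force: [-3.4, 1.7, 12.8]
finger_gap: 0.0107
grip_force: 109.4
clock: 10.55
tcp_pos: [0.5706, 0.2195, 0.1141]
orientation: [0.001, 0.735, 0.678, 0.001]
wrist_force: [-3.7, 0.8, 14.8]
finger_gap: 0.0108
grip_force: 109.6
clock: 10.8
tcp_pos: [0.5707, 0.2195, 0.1141]
orientation: [0.001, 0.735, 0.678, 0.001]
wrist_force: [-5.8, 0.3, 17.8]
finger_gap: 0.0108
grip_force: 109.9
```

The TCP stopped at z 0.1141, so the tip is 33.9 mm down. The force rose above the 9 N spring force to about 18 N, so the shoulder is seated. One look to verify before handing in.

```bash
python3 -m jog '[[1,0,0,0,0],[1,0,0,0,0],[1,0,0,0,0],[1,0,0,0,0],[1,0,0,0,0]]'
python3 -c "
from h import *
c=snap('wrist','pics/w6.png');d=snap('scene','pics/s6.png')
A=cv2.imread('pics/w6.png')[140:440,220:420];B=cv2.imread('pics/s6.png')[165:365,230:400]
o=np.zeros((600,800,3),np.uint8);o[:,:400]=cv2.resize(A,(400,600),interpolation=2);o[:470,400:]=cv2.resize(B,(400,470),interpolation=2);cv2.imwrite('pics/c6.png',o)"
```

```text
clock: 11.22
tcp_pos: [0.5707, 0.2195, 0.1141]
orientation: [0.001, 0.735, 0.678, 0.001]
wrist_force: [-5.0, 1.1, 16.8]
finger_gap: 0.0106
grip_force: 109.9
```

View pics/c6.png

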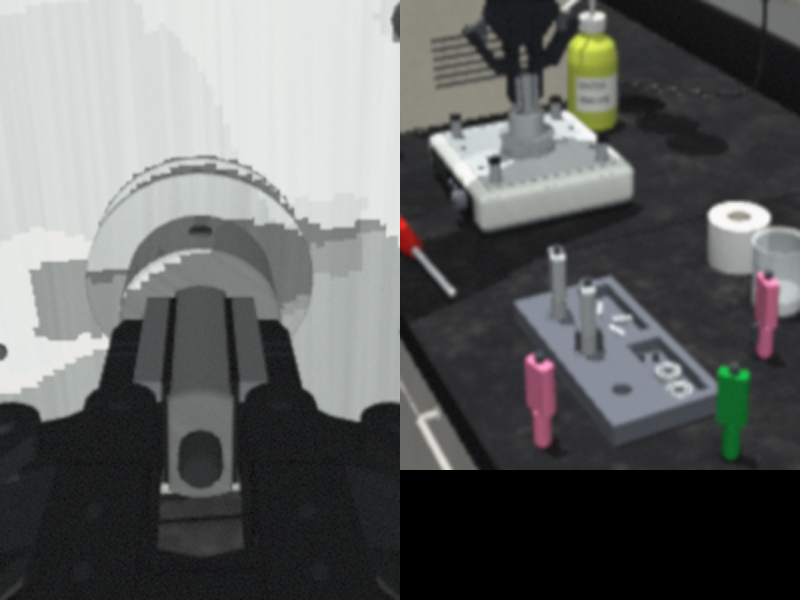

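The head sits flush on the hub at crop position (200,290). The other two spindles are in their pockets and nothing has been disturbed.

```bash
python3 -c "
from workcell import env
print(env.hand_in())"
```

```text
the job is handed in; nothing more can be done
None
```

The job is handed in: the one-key spindle is in the hub with its shoulder seated (tip 34 mm down) and is still gripped and pressed home at about 17 N; I aligned the key to the keyway from the camera image, so it dropped straight in without a search turn under pressure.

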